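# Drive the jammed pin out of the slanted clamp

### The arm

A 6-joint arm with a two-finger parallel gripper is mounted at the origin on the work surface. World frame = base frame: x ahead of the robot, y to its left, z up, the work surface at z = 0. Lengths are in mm, angles in rad, forces in N, time in s.
With the tool pointing down it reaches from about 375 to 900 mm from the base axis. Payload 3.1 kg.
Tool frame: the origin (TCP) lies between the finger pads; the fingertips stand 25 mm ahead of it and the grasp point (between the pads) lies 6 mm ahead of it; z points along the fingers, y is the line along which they close (so a half turn about z gives the same grasp; the last joint's range is limited). The gripper opens to 85 mm and grips with 20 to 120 N. Pads are 22 mm wide; open, the fingers measure 114 mm over their backs; the gripper's body (76 mm by 85 mm) begins 54 mm behind the grasp point. The pads swing forward as they close: fully open they stand 13 mm farther back than shut.
Start: joints at [-1.302, 0.527, 1.433, -0, 1.181, -0.178], TCP at [270.07, -563.613, 256.31] pointing down, gripper open.
Joint ranges: [-3.08, 3.08], [-0.75, 2.2], [0.22, 2.44], [-1.43, 4.57], [0, 2.65], [-2.85, 2.85]. Speed limits (rad/s): [2.79, 2.79, 3.14, 3.14, 3.14, 3.14].

### API

Orientations are given as a 3x3 rotation matrix whose columns are the frame's x, y, z axes.
In Python, from station import read_state, optics, ctrl gives the robot as it stands.
- The arm moves only by the tool move_arm, never from a script. Its argument "increments" is text: rows parted by semicolons, each of 7 numbers parted by spaces: the opening, from 0 (shut) to 1 (fully open), then the shift along the world's x, y, z in units of 0.8 m (1.0 is 0.8 m), then the turn, a rotation vector about the world's x, y, z in units of 60 degrees (1.0 is 60 degrees). In form: claw tx ty tz ax ay az; .... A call has exactly 10 rows; each row is the pose to reach, as a shift and turn from the pose commanded when the call began; what a row does not reach only later rows make up. A row lasts 1/8 s, in which the tool goes at most 62.5 mm and 10.7 degrees, less where a joint would pass 70% of its speed; a pose out of reach is approached as far as the arm can. A call with a number of a shift or a turn outside -1 to 1 is refused whole. A call with a gripper value outside its range is refused whole. The fingers move at their own pace and stop on an object; "squeeze" is the grip in N (left out, the last holds). Time passes only in rows, so rows that repeat a pose let the fingers close, or fill a call up. It gives the time, the measured TCP pose, the force, the opening and the grip force at its end, in the units of the state.
- read_state(): the state, without advancing time (a new reading comes with each control period).
- optics.camera(name): name is "side" or "top" or "wrist"; returns (picture, depth): 420x560x3 uint8, red, green, blue; 420x560 float32, mm along the optical axis (not along the pixel's ray), 0 where there is no reading.
- optics.camera_params(name): a dict with "K" (3x3 intrinsics, pixels), "rvec" (rotation vector, rad) and "tvec" (3), from world to camera coordinates, as OpenCV has them. Camera axes: x right, y down, z forward; pixel columns grow to the right and rows downward; lengths in mm; the calibration is good to about 2 mm. A picture is of the moment at which its call begins: read the wrist's pose just before it. camera_params takes no time and is no camera call; for the wrist camera it gives the pose at the moment of the call.
- ctrl.sign_off(): hands the job in; it is judged then, once.
The state is a dict: "time": time; "joint_pos": joint angles; "dq": joint speeds; "joint_efforts": joint torques, N m; "eef_pos": TCP position; "tcp_rot": TCP orientation; "ft_force": force on the tool from outside, world axes, zero at the start; "torque": the same for the moment, N m; "grip_width": finger opening in mm; "finger_force": force on a finger pad.
Only numpy, scipy, OpenCV 4.12 (cv2) and the standard library are available. Lean on these libraries where they do the work, as an engineer would, in place of code of your own. Each camera call takes 0.05 s, during which the arm holds its last target. There are 200 camera calls.

### The job

The pin in the slanted bore of the bench clamp is jammed. Take the drift punch from its wooden holder, find the bore, and push the pin out through the lower end with the punch, so that it lands in the blue tray and the red lever springs open. Then stand the punch fully back in its holder and let go; do not disturb the jar, bottle or dish.

Things in the scene. Friction and masses are not known exactly. Their poses are not given: they have to be found in the camera images.
- rig: Clamp fixture bolted to the bench: aluminium base plate 230 x 220 x 12 mm, origin at the centre of its underside, x axis from the bore mouth side (away from the robot) to the tray side (towards the robot), y along its dark rail, z up. A grey saddle, clamped fast and square on the rail, carries a slanted head with a bore that holds a jammed brass pin, 10 mm diameter, 45 mm long (pin not measured).
- rail_mid (a point): Middle of the rail's top (axes as rig). The saddle stands anywhere within 25 mm of it along the rig's y: THIS IS NOT MEASURED, so see it or feel for it with the punch's side. Its grey head is 50 mm wide in y, with flat flanks parallel to the rig's x-z plane, reaching 18 mm from the bore axis on both sides; the bore is midway between the flanks. The saddle will not move.
- mouth_line (a point): Where the centre of the bore's upper mouth would be with the saddle at the rail's middle (the real one is shifted only along rig y, by up to 25 mm). Axes as rig. The bore is 12 x 12 mm square, 42 mm long, tilted 35 degrees from vertical: going in, the direction is (0.574, 0, -0.819) in rig axes. The mouth face is flat and square to the bore. The pin's near end is 6 mm inside.
- exit_line (a point): As mouth_line, for the bore's lower end; the pin sticks out 9 mm here. A sprung lever heel 25 mm inside the mouth jams the pin: it needs a steady push of about 8 to 18 N (varies) until the punch tip is 25 to 30 mm inside the mouth, then it slips out by itself. The heel then presses on the punch shank and drags on it, about as hard as on the pin, till it is drawn out.
- catch_tray: Blue open tray with a black rubber floor, fixed on the base plate beneath the lower end of the bore, 139 x 188 mm outside, 24 mm high, walls 4 mm, floor 4 mm thick; origin at the centre of its underside, axes as the fixture's. The pin falls into it. Empty at the start.
- lever (a joint): Angle in rad of the red sprung lever on the tray side of the saddle, 75 mm long. About 0 while the pin holds it; springs up by itself to 0.5 (its stop) once pin and punch are out of the bore. While the punch shank fills the bore in the pin's place it reads anything from 0 to 0.25.
- punch_grip (a point): Centre of the orange handle of the drift punch (120 g nominal). The punch stands upright in its holder, z axis along the punch towards the handle's end. Handle: square 16 x 16 mm, 50 mm long, sides parallel to this point's x and y. 25 mm below this point is the upper face of a black round guard, 30 mm diameter and 5 mm thick; below the guard a steel shank of 8 mm diameter sticks out 60 mm, tapered to 6 mm in its last 2 mm.
- punch_tip (a point): Centre of the end face of the punch's steel shank, 90 mm from punch_grip along the punch axis (-z). Same axes as punch_grip.
- holder_mouth (a point): Wooden block, 60 x 60 mm, 75 mm high, fixed: this point is the centre of its top face, the mouth of its vertical 14 x 14 mm square through hole. The punch stands in it with its guard flat on the top, so that punch_grip is 90 mm - 60 mm = 30 mm above this point.
- jar_mid (a point): Glass jar with a blue cap, 52 mm diameter, 70 mm high; its middle. Bystander.
- bottle_mid (a point): Amber bottle, 60 mm diameter, 130 mm high; its middle. Bystander.
- dish_mid (a point): Glass dish, 80 mm diameter, 18 mm high; its middle. Bystander.
There are look-alikes about, which are no part of the job. What is shaped like the part that bears punch_grip but white or yellow is not meant.

How it is judged:
By the outcome, as a careful person would: the job done as asked, in the order asked, and still so for the second after the job is handed in, with the robot touching nothing.
It also fails if it takes over 64 s, if anything falls off the work surface, if the arm or the gripper's body presses on something with over 40 N, if the wrist force passes 120 N, or if a joint passes its speed limit or range.

## Working session

There is one attempt and no reset: what is moved stays moved. The work goes in short steps, Python scripts to look and compute and a tool call to move; the robot and the scene stay as the last step left them, time stands still between calls to the robot, and variables do not carry over. Pictures are saved under pics/ and viewed, at most 12 in all, crops included, and the job is handed in when it is done.

Besides the shell and the picture viewer there is one more tool, called after "Emit:" as a command line: name --argument value ..., lists and objects as JSON in quotes. move_arm: Moves the arm, as the interface text tells. Shifts and turns lie within -1 to 1; 1 stands for 0.8 m of shift or 60 degrees of turn. Its arguments: {"type":"object","properties":{"increments":{"type":"string"},"squeeze":{"type":"number"}},"required":["increments"]}

```bash
mkdir -p pics
cat > h.py <<'E'
import numpy as np, cv2
from station import read_state, optics, ctrl
def cam(n):
    p=optics.camera_params(n); img,d=optics.camera(n)
    K=np.array(p["K"],float); R=cv2.Rodrigues(np.array(p["rvec"],float))[0]; t=np.array(p["tvec"],float).ravel()
    return img,d,K,R,t
def cloud(d,K,R,t):
    v,u=np.mgrid[:d.shape[0],:d.shape[1]]
    c=np.stack([(u-K[0,2])/K[0,0]*d,(v-K[1,2])/K[1,1]*d,d],-1)
    w=(c-t)@R; w[d==0]=np.nan
    return w
def save(n,tag):
    img,d,K,R,t=cam(n); np.savez(f"{tag}.npz",img=img,d=d,K=K,R=R,t=t); cv2.imwrite(f"pics/{tag}.png",img[...,::-1]); return img,cloud(d,K,R,t)
def load(tag):
    z=np.load(f"{tag}.npz"); return z["img"],cloud(z["d"],z["K"],z["R"],z["t"]),z
E
python3 - <<'E'
from h import *
for n in("side","top"): save(n,n+"0")
a=cv2.imread("pics/side0.png");b=cv2.imread("pics/top0.png")
print(read_state())
E
```

```text
{'time': 0.1, 'joint_pos': array([-1.30252983e+00,  5.28388631e-01,  1.43378385e+00,  2.28363502e-05,
        1.18143494e+00, -1.78513323e-01]), 'dq': array([-0.00054887, -0.00170867, -0.00508467,  0.00122098, -0.00035018,
        0.00081068]), 'joint_efforts': array([-5.38150489e-04, -4.43305671e+01, -1.78586429e+01, -2.54377665e-04,
        3.91471855e-03, -1.10226205e-05]), 'eef_pos': array([ 269.90032523, -563.04442495,  255.41888533]), 'tcp_rot': array([[ 9.01846951e-01,  4.32055335e-01, -5.13661504e-04],
       [ 4.32055475e-01, -9.01844926e-01,  1.94829550e-03],
       [ 3.78528445e-04, -1.97899462e-03, -9.99997970e-01]]), 'ft_force': array([ 0.43388264,  0.27122621, -0.204497  ]), 'torque': array([ 0.0323523 , -0.00551576, -0.02049846]), 'finger_force': 0.0, 'grip_width': 85.19735212964606}
```

View pics/top0.png

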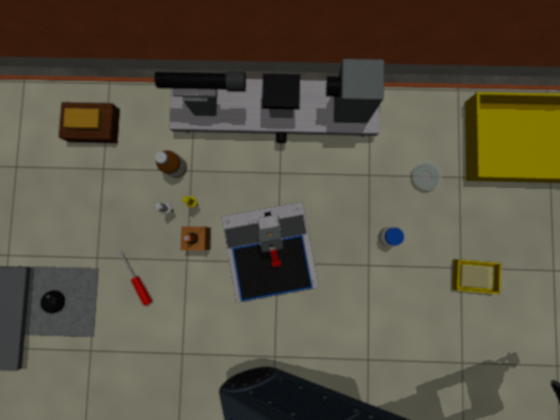

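View pics/side0.png

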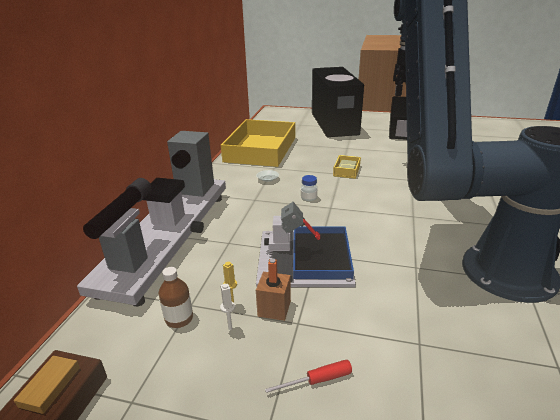

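Top view: wooden holder with orange punch at (192,238), rig at (268,245) with grey head (270,228), red lever (275,257). Candidates for the punch: orange in holder (side 273,270), white look-alike (226,300), yellow look-alike (229,272), red screwdriver (330,375). I choose the orange one in the holder.

Run:
```python
from h import *
for n in("top0","side0"):
    img,w,z=load(n)
    hsv=cv2.cvtColor(img,cv2.COLOR_RGB2HSV)
    pts={"top0":dict(handle=(190,238),hold=(200,232),hold2=(203,245),yel=(190,201),wht=(163,207),bot=(167,160),jar=(393,237),dish=(425,178),headtop=(268,224),plateL=(228,222),plateR=(300,210),trayBL=(240,298),trayBR=(313,287),lever=(275,257)),
     "side0":dict(handle=(273,268),hold=(262,282),headtop=(292,212),yel=(229,268),wht=(226,290))}[n]
    print(n,"campos",-z["R"].T@z["t"])
    for k,(u,v) in pts.items(): print(k,np.round(w[v,u]),img[v,u])
img,w,z=load("top0")
cv2.imwrite("pics/c1.png",cv2.resize(img[180:310,140:330,::-1],None,fx=4,fy=4,interpolation=cv2.INTER_CUBIC))
# heights in region
sub=w[195:310,215:330]
for lo,hi in((5,20),(18,30),(60,80),(80,120),(120,200)):
    m=(sub[...,2]>lo)&(sub[...,2]<hi); print(lo,hi,m.sum(),np.nanmin(sub[m],0) if m.any() else'',np.nanmax(sub[m],0) if m.any() else '')
```

```text
top0 campos [ 5.13882926e+02 -8.98731188e-01  1.02084444e+03]
handle [516. 237. 121.] [89 44 14]
hold [532. 225.  75.] [101  63  26]
hold2 [499. 216.  76.] [103  64  25]
yel [606. 247.  99.] [52 43  0]
wht [589. 311. 107.] [64 63 60]
bot [705. 307. 109.] [51 43 36]
jar [ 532. -256.   69.] [  7  47 107]
dish [ 694. -358.    7.] [107 107 104]
headtop [555.  54. 105.] [126 123 125]
plateL [561. 166.  15.] [108 103 105]
plateR [598. -25.  11.] [123 119 121]
trayBL [367. 124.  38.] [72 79 98]
trayBR [397. -63.  11.] [ 99 101 110]
lever [475.  36.  83.] [94  0  0]
side0 campos [329.38048398 875.7958271  644.26572198]
handle [514. 249. 119.] [138  77  50]
hold [540. 247.  75.] [161 109  75]
headtop [514.  71. 145.] [103 105 102]
yel [604. 262. 113.] [134 114  60]
wht [587. 325. 112.] [149 144 136]
5 20 4754 [ 352.09824872 -100.14916128    5.03103593] [634.68018912 193.09512966  19.99981006]
18 30 1027 [365.1734612  -59.79814762  18.00272746] [586.45285965 173.75840032  29.99443762]
60 80 53 [451.70873479  23.42084483  60.04278727] [559.29065975  46.21617592  79.99839961]
80 120 284 [470.09722796  18.55227337  80.89122401] [569.76066796  78.35027457 119.98422485]
120 200 420 [496.98313033  20.8384495  120.08577414] [549.65623239  76.19729596 146.01357172]
```

View pics/c1.png

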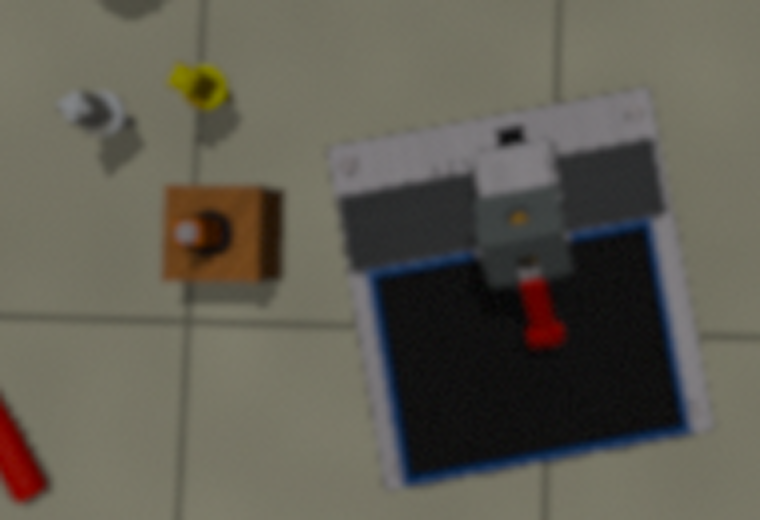

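The crop confirms the choice: brown‑orange handle in the wooden block at crop (205,232); yellow (200,85) and white (95,110) stand elsewhere. Bore mouth with brass is at crop (518,218).

Run:
```python
from h import *
p=optics.camera_params("wrist");s=read_state()
R=cv2.Rodrigues(np.array(p["rvec"]))[0];c=-R.T@np.ravel(p["tvec"])
T=s["tcp_rot"]
print("cam in tcp",T.T@(c-s["eef_pos"]));print("cam axes in tcp\n",T.T@R.T);print(p["K"])
img,w,z=load("top0")
def ray(u,v,h):
    r=z["R"].T@np.linalg.inv(z["K"])@[u,v,1];c=-z["R"].T@z["t"];return c+r*(h-c[2])/r[2]
P=[ray(u,v,12) for u,v in((222.5,217),(302.5,202),(318,287),(237,302))]
for i in range(4): d=P[(i+1)%4]-P[i];print(P[i].round(),np.linalg.norm(d).round(),np.degrees(np.arctan2(d[1],d[0])).round(1))
print(np.mean(P,0), w[232:238,268:272].round()[...,:].reshape(-1,3)[::4])
```

```text
cam in tcp [  69.26558155   -1.27589988 -117.06649964]
cam axes in tcp
 [[ 4.32715069e-04 -9.60999444e-01 -2.76549961e-01]
 [ 9.99999669e-01  2.25193457e-04  7.82152122e-04]
 [-6.89370512e-04 -2.76550208e-01  9.60999223e-01]]
[[312.6631873    0.         278.54629638]
 [  0.         312.6631873  209.61025068]
 [  0.           0.           1.        ]]
[574. 182.  12.] 217.0 -77.9
[620. -31.  12.] 227.0 -168.4
[398. -76.  12.] 215.0 102.0
[353. 134.  12.] 226.0 12.1
[486.20416652  52.27664651  12.        ] [[535.  52. 128.]
 [533.  52. 127.]
 [530.  52. 127.]
 [528.  52. 130.]
 [525.  51. 139.]
 [523.  51. 140.]]
```

Emit:
move_arm --increments "1 .325 .941 .093 0 0 .99;1 .325 .941 .093 0 0 .99;1 .325 .941 .093 0 0 .99;1 .325 .941 .093 0 0 .99;1 .325 .941 .093 0 0 .99;1 .325 .941 .093 0 0 .99;1 .325 .941 .093 0 0 .99;1 .325 .941 .093 0 0 .99;1 .325 .941 .093 0 0 .99;1 .325 .941 .093 0 0 .99"

```text
time: 1.35
eef_pos: [473.4, 26.6, 314.5]
tcp_rot: [[0.087, 0.996, -0.0], [0.996, -0.087, -0.0], [-0.0, 0.0, -1.0]]
ft_force: [-0.1, -0.6, 0.6]
grip_width: 85.4
finger_force: 0.0
```

Emit:
move_arm --increments "1 .088 .255 .025 0 0 0.08;1 .088 .255 .025 0 0 0.08;1 .088 .255 .025 0 0 0.08;1 .088 .255 .025 0 0 0.08;1 .088 .255 .025 0 0 0.08;1 .088 .255 .025 0 0 0.08;1 .088 .255 .025 0 0 0.08;1 .088 .255 .025 0 0 0.08;1 .088 .255 .025 0 0 0.08;1 .088 .255 .025 0 0 0.08"

```text
time: 2.6
eef_pos: [543.7, 228.3, 334.5]
tcp_rot: [[0.004, 1.0, 0.0], [1.0, -0.004, 0.0], [0.0, 0.0, -1.0]]
ft_force: [-0.1, 0.3, 0.0]
grip_width: 85.7
finger_force: 0.0
```

Run:
```python
from h import *
img,w=save("wrist","w1")
cv2.imwrite("pics/w1b.png",cv2.resize(img[...,::-1],(784,588),interpolation=cv2.INTER_CUBIC))
```

```text
(no output)
```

View pics/w1b.png

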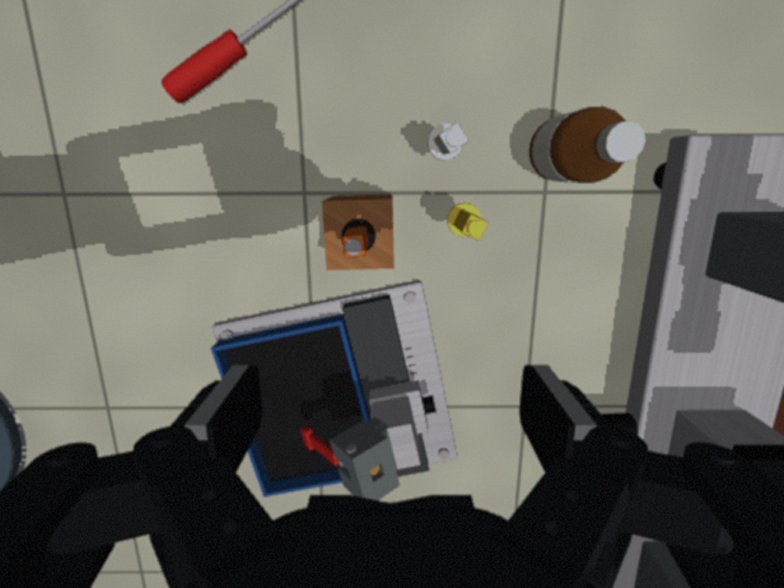

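Wrist view: holder (358,232) with orange handle top (355,242); rig plate corners (218,325),(420,283),(455,460); head with brass bore mouth at (376,472).

```bash
cat > m.py <<'E'
from h import *
img,w,z=load("w1")
def box(w,lo,hi): return np.all((w>lo)&(w<hi),-1)
# holder top
m=box(w,[470,190,70],[570,290,80]); r=cv2.minAreaRect(w[m][:,:2].astype(np.float32));print("holder",r,np.median(w[m][:,2]))
m=box(w,[480,200,100],[560,280,150]); q=w[m];print("handle n",m.sum(),q.min(0),q.max(0));
zt=np.percentile(q[:,2],95);t=q[q[:,2]>zt-4];print("top",zt,t.mean(0),len(t),cv2.minAreaRect(t[:,:2].astype(np.float32)))
vv,uu=np.where(m);print("px",uu.min(),uu.max(),vv.min(),vv.max())
# plate corners
def ray(u,v,h,z=z):
    r=z["R"].T@np.linalg.inv(z["K"])@[u,v,1];c=-z["R"].T@z["t"];return c+r*(h-c[2])/r[2]
s=560/784
A,B,C=[ray(u*s,v*s,12) for u,v in((214,325),(420,282),(457,459))]
for a,b in((A,B),(B,C)): d=b-a;print(a.round(1),np.linalg.norm(d).round(),np.degrees(np.arctan2(d[1],d[0])).round(2))
# mouth face
for tag in("w1","top0","side0"):
    im,w,z2=load(tag)
    m=box(w,[480,0,100],[580,110,160])
    dz=np.full(w.shape,np.nan)
    gx=np.gradient(w,axis=1);gy=np.gradient(w,axis=0);n=np.cross(gx,gy);n/=np.linalg.norm(n,axis=-1,keepdims=True);n*=np.sign(n[...,2:3])
    for psi in(190.5,):
        a=np.radians(psi);d=np.array([.574*np.cos(a),.574*np.sin(a),-.819])
        k=m&((n@-d)>.97)
    P=w[k]
    if len(P)<20: print(tag,len(P));continue
    c=P.mean(0);nn=np.linalg.svd(P-c)[2][2];nn*=np.sign(nn[2])
    ry=np.array([-np.sin(a),np.cos(a),0]);e=P@ry
    print(tag,len(P),"cent",c.round(1),"normal",nn.round(3),"az",np.degrees(np.arctan2(nn[1],nn[0])).round(1),"ry range",np.percentile(e,[1,50,99]).round(1))
    sat=cv2.cvtColor(im,cv2.COLOR_RGB2HSV)
    b=m&(sat[...,1]>100)&(sat[...,0]>8)&(sat[...,0]<30)
    if b.any():print(" brass",b.sum(),w[b].mean(0).round(1),"plane off",((w[b].mean(0)-c)@nn).round(1), (w[b].mean(0)@ry).round(1), np.argwhere(b).mean(0))
E
python3 m.py
python3 - <<'E'
from h import *
img,w,z=load("w1")
a=cv2.resize(img[125:205,215:300,::-1],None,fx=4.5,fy=4.5,interpolation=cv2.INTER_CUBIC)
b=cv2.resize(img[265:365,215:300,::-1],(a.shape[1],450),interpolation=cv2.INTER_CUBIC)
a=cv2.copyMakeBorder(a,0,450-a.shape[0],0,0,cv2.BORDER_CONSTANT);cv2.imwrite("pics/c2.png",np.hstack([a,b]));print(a.shape)
E
```

```text
holder ((514.8506469726562, 243.2730712890625), (60.07564163208008, 60.0809326171875), 1.1661714315414429) 74.56349801698829
handle n 306 [506.52212536 235.06858975 100.19533882] [523.58067324 252.18746482 134.28797188]
top 133.1970036408025 [515.07156237 243.6983718  131.36778765] 178 ((514.9871215820312, 243.7183074951172), (14.996371269226074, 15.44588565826416), 7.364626884460449)
px 244 261 164 183
[354.3 138.1  12. ] 224.0 12.01
[573.4 184.7  12. ] 220.0 -77.72
w1 259 cent [533.6  52.5 129.6] normal [0.69  0.179 0.701] az 14.5 ry range [25.1 43.8 70.9]
 brass 28 [528.4  46.  128.6] plane off -5.5 51.1 [336.         267.57142857]
top0 66 cent [536.   51.8 129.5] normal [0.708 0.143 0.692] az 11.4 ry range [26.6 45.2 68.9]
 brass 10 [530.2  49.1 129. ] plane off -4.8 48.4 [234.  269.2]
side0 50 cent [534.6  50.5 131.8] normal [0.695 0.197 0.692] az 15.8 ry range [28.6 47.3 69.8]
(450, 382, 3)
```

View pics/c2.png

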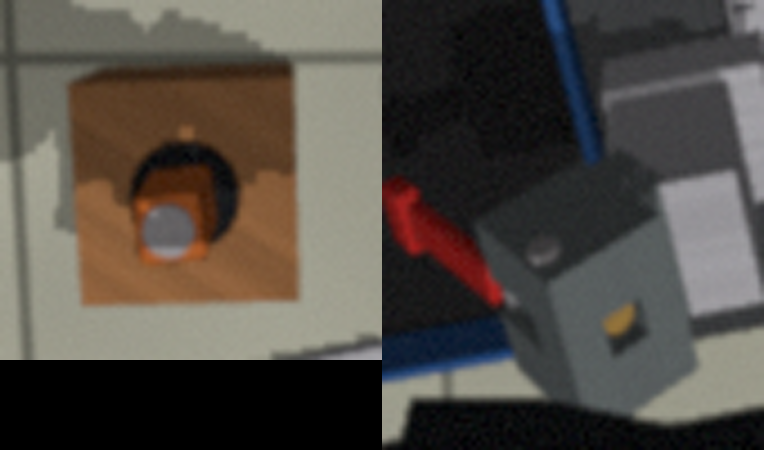

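```bash
cat > m2.py <<'E'
from h import *
a=np.radians(192);d=np.array([.574*np.cos(a),.574*np.sin(a),-.819]);d/=np.linalg.norm(d);ry=np.array([-np.sin(a),np.cos(a),0]);rx=np.array([np.cos(a),np.sin(a),0])
def go(tag,u,v,r0,r1):
    im,w,z=load(tag)
    V,U=np.mgrid[:420,:560];rr=np.maximum(abs(U-u),abs(V-v));P=w[(rr>=r0)&(rr<=r1)]
    h=P@-d;h0=np.nanmedian(h);h1=h[abs(h-h0)<4]
    r=z["R"].T@np.linalg.inv(z["K"])@[u,v,1];c=-z["R"].T@z["t"]
    X=c+r*((h0-c@-d)/(r@-d));Q=P[abs(h-h0)<3];n=np.linalg.svd(Q-Q.mean(0))[2][2]
    print(tag,"h",h0.round(1),h1.std().round(2),len(Q),"mouth",X.round(1),"rigy",(X@ry).round(1),"n",(n*np.sign(n[2])).round(2),"-d",-d.round(2))
    # head flanks: points lying on mouth plane
    m=np.all((w>[490,-10,100])&(w<[580,120,165]),-1)&(abs(w@-d-h0)<2.5)
    e=w[m];print("   face rigy",np.percentile(e@ry,[1,5,95,99]).round(1),"along slope",np.percentile(e@np.cross(ry,d),[1,99]).round(1),"X slope",(X@np.cross(ry,d)).round(1))
go("w1",268.6,337.4,6,9)
go("top0",269.2,234.2,3,5)
E
python3 m2.py
```

```text
w1 h 413.7 0.56 178 mouth [529.8  49.  134.9] rigy 62.3 n [0.57 0.12 0.82] -d [0.56 0.12 0.82]
   face rigy [37.  38.2 83.6 86.7] along slope [337.6 373.7] X slope 355.4
top0 h 415.1 1.23 63 mouth [529.6  48.6 136.7] rigy 62.6 n [0.57 0.13 0.81] -d [0.56 0.12 0.82]
   face rigy [37.1 39.2 84.3 86.3] along slope [338.5 375.4] X slope 354.1
```

```bash
python3 -c "
from h import *
s=read_state();print(s['time'],s['eef_pos'],s['joint_pos'],s['tcp_rot'])"
```

```text
2.65 [543.64666429 228.37543771 334.52875468] [2.08318617e-01 4.00103863e-01 1.42659611e+00 1.36796796e-05
 1.31479332e+00 2.12160330e-01] [[ 3.84516520e-03  9.99992603e-01  9.44751703e-05]
 [ 9.99992607e-01 -3.84516838e-03  3.34969569e-05]
 [ 3.38599820e-05  9.43456705e-05 -9.99999995e-01]]
```

Emit:
move_arm --increments "1 -.0358 .0187 -.07 0 0 0;1 -.0358 .0187 -.15 0 0 0;1 -.0358 .0187 -.19 0 0 0;1 -.0358 .0187 -.23 0 0 0;1 -.0358 .0187 -.26 0 0 0;1 -.0358 .0187 -.278 0 0 0;1 -.0358 .0187 -.278 0 0 0;1 -.0358 .0187 -.278 0 0 0;0 -.0358 .0187 -.278 0 0 0;0 -.0358 .0187 -.278 0 0 0" --squeeze 60

```text
time: 3.9
eef_pos: [515.4, 243.7, 112.9]
tcp_rot: [[0.003, 1.0, 0.002], [1.0, -0.003, 0.0], [0.0, 0.002, -1.0]]
ft_force: [-0.0, -1.2, -0.7]
grip_width: 51.4
finger_force: 0.0
```

Emit:
move_arm --increments "0 0 0 0 0 0 0;0 0 0 0 0 0 0;0 0 0 0 0 0 0;0 0 0 0 0 0 0;0 0 0 0 0 0 0;0 0 0 0 0 0 0;0 0 0 0 0 0 0;0 0 0 0 0 0 0;0 0 0 0 0 0 0;0 0 0 0 0 0 0" --squeeze 100

```text
time: 5.15
eef_pos: [515.3, 243.6, 112.4]
tcp_rot: [[0.003, 1.0, 0.001], [1.0, -0.003, 0.0], [0.0, 0.001, -1.0]]
ft_force: [0.7, -0.1, 5.1]
grip_width: 14.8
finger_force: 97.4
```

Emit:
move_arm --increments "0 0 0 .05 0 0 0;0 0 0 .1 0 0 0;0 0 0 .15 0 0 0;0 .1286 -.2199 .1904 -.121 .571 0;0 .1286 -.2199 .1904 -.121 .571 0;0 .1286 -.2199 .1904 -.121 .571 0;0 .1286 -.2199 .1904 -.121 .571 0;0 .1286 -.2199 .1904 -.121 .571 0;0 .1286 -.2199 .1904 -.121 .571 0;0 .1286 -.2199 .1904 -.121 .571 0"

```text
time: 6.4
eef_pos: [616.8, 69.1, 265.0]
tcp_rot: [[-0.036, 0.827, -0.561], [0.992, -0.038, -0.12], [-0.121, -0.561, -0.819]]
ft_force: [-1.1, -0.3, -0.5]
grip_width: 14.9
finger_force: 98.6
```

Run:
```python
from h import *
s=read_state();print(s["eef_pos"],s["ft_force"],s["grip_width"],s["joint_pos"]);print(s["tcp_rot"])
img,w=save("wrist","w2"); i2,w2=save("side","s2")
a=img[...,::-1][150:420,130:430]; b=i2[...,::-1][130:330,200:400]
a=cv2.resize(a,(400,360));b=cv2.resize(b,(360,360));cv2.imwrite("pics/c3.png",np.hstack([a,b]))
```

```text
[616.80756359  69.1057412  265.03725347] [-1.0542229  -0.28292406 -0.52380331] 14.912903505503968 [-0.0121735   0.78220006  1.02795681 -0.13550076  1.92764026 -0.01908346]
[[-0.03575132  0.82706447 -0.56096899]
 [ 0.99206257 -0.03834312 -0.11975667]
 [-0.12055579 -0.56079779 -0.81912889]]
```

View pics/c3.png

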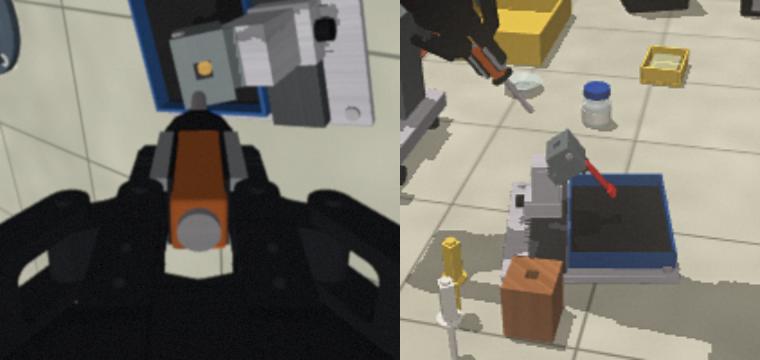

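```bash
cat > m3.py <<'E'
import sys
from m2 import *
im,w,z=load("w2")
hsv=cv2.cvtColor(im,cv2.COLOR_RGB2HSV)
b=(hsv[...,1]>110)&(hsv[...,0]>8)&(hsv[...,0]<30);b[:180]=0;b[215:]=0;b[:,:260]=0;b[:,305:]=0
print("brass px",np.argwhere(b).mean(0)[::-1],b.sum())
dark=(im.sum(-1)[190:215,270:296]);print(dark)
go("w2",282.8,201.3,6,9)
p=np.array([616.81,69.11,265.04]);T=np.array([[-.03575,.82706,-.56097],[.99206,-.03834,-.11976],[-.12056,-.5608,-.81913]])
for L in (60+6+30,97.8-10,97.8):
    X=p+T[:,2]*L;c=z["R"]@X+z["t"];q=z["K"]@c;print("shank",L,X.round(1),(q[:2]/q[2]).round(1),c[2].round())
print("edges row 226",im[226,262:296].sum(-1))
print("edges row 223",im[223,262:296].sum(-1));print("col 278",im[205:232,278].sum(-1))
E
python3 m3.py
```

```text
w1 h 413.7 0.56 178 mouth [529.8  49.  134.9] rigy 62.3 n [0.57 0.12 0.82] -d [0.56 0.12 0.82]
   face rigy [37.  38.2 83.6 86.7] along slope [337.6 373.7] X slope 355.4
top0 h 415.1 1.23 63 mouth [529.6  48.6 136.7] rigy 62.6 n [0.57 0.13 0.81] -d [0.56 0.12 0.82]
   face rigy [37.1 39.2 84.3 86.3] along slope [338.5 375.4] X slope 354.1
brass px [282.90322581 200.8172043 ] 93
[[374 377 373 368 371 372 371 367 369 369 365 366 364 363 369 365 366 361
  372 370 364 374 364 369 368 373]
 [375 377 371 370 363 372 371 373 371 369 364 369 363 364 368 368 362 372
  370 367 367 371 370 373 371 369]
 [374 374 372 366 371 368 370 371 364 371 368 363 363 368 369 366 370 367
  368 373 366 367 376 374 368 367]
 [373 373 369 371 369 369 368 375 374 372 365 360 363 370 370 370 369 369
  374 370 366 368 371 372 367 374]
 [379 375 368 368 369 373 369 376 373 368 368 368 367 366 366 355 352 361
  369 372 365 378 375 375 367 371]
 [375 373 372 371 372 367 365 373 377 371 371 374 375 387 381 347 310 304
  355 368 371 372 369 366 365 368]
 [373 373 372 374 367 361 362 352 354 371 399 407 417 431 430 404
[... 2052 characters left out ...]
 rigy 61.7 n [0.55 0.1  0.83] -d [0.56 0.12 0.82]
   face rigy [37.5 38.9 84.1 86.7] along slope [338.2 373.6] X slope 356.7
shank 96 [563.   57.6 186.4] [279.7 222.7] 224.0
shank 87.8 [567.6  58.6 193.1] [279.7 226.5] 216.0
shank 97.8 [561.9  57.4 184.9] [279.7 221.9] 226.0
edges row 226 [ 99  88  91  83 107 210 340 373 368 370 354 309 251 234 220 217 219 218
 210 212 213 209 260 349 371 373 368 366 356 350 350 347 329 302]
edges row 223 [ 93  99  89  99 172 324 366 367 370 376 367 333 267 235 231 219 219 222
 212 210 202 209 263 348 365 359 365 363 367 361 363 370 368 374]
col 278 [161 150 154 157 217 327 359 371 368 366 372 371 350 277 220 214 215 214
 219 217 220 219 218 220 218 222 203]
```

Emit:
move_arm --increments "0 -.0178 -.0033 -.0268 0 0 0;0 -.0356 -.0066 -.0536 0 0 0;0 -.0356 -.0066 -.0536 0 0 0;0 -.0356 -.0066 -.0536 0 0 0;0 -.0356 -.0066 -.0536 0 0 0;0 -.0356 -.0066 -.0536 0 0 0;0 -.0356 -.0066 -.0536 0 0 0;0 -.0356 -.0066 -.0536 0 0 0;0 -.0356 -.0066 -.0536 0 0 0;0 -.0356 -.0066 -.0536 0 0 0"

```text
time: 7.75
eef_pos: [589.4, 62.3, 221.4]
tcp_rot: [[-0.034, 0.827, -0.561], [0.992, -0.04, -0.119], [-0.121, -0.561, -0.819]]
ft_force: [-0.5, 1.2, -1.0]
grip_width: 15.1
finger_force: 98.6
```

```bash
cat > chk.py <<'E'
from h import *
a=np.radians(192);d=np.array([.574*np.cos(a),.574*np.sin(a),-.819]);d/=np.linalg.norm(d);ry=np.array([-np.sin(a),np.cos(a),0]);s3=np.cross(ry,d)
M=np.array([530,49.5,134.8])
s=read_state();T=s["tcp_rot"];tip=s["eef_pos"]+T[:,2]*97.8
e=tip-M
print("t",s["time"],"tcp",s["eef_pos"].round(1),"z",T[:,2].round(3),"tip depth",(e@d).round(1),"off ry",(e@ry).round(1),"off s",(e@s3).round(1),"s3",s3.round(3),"ry",ry.round(3))
f=s["ft_force"];print("F along d",(f@d).round(1),"ry",(f@ry).round(1),"s",(f@s3).round(1),"grip",s["grip_width"],s["finger_force"],"dq",abs(s["dq"]).max())
E
python3 chk.py
```

```text
t 7.75 tcp [589.4  62.3 221.4] z [-0.561 -0.119 -0.819] tip depth -8.0 off ry -0.3 off s 0.0 s3 [ 0.801  0.17  -0.574] ry [ 0.208 -0.978  0.   ]
F along d 0.9 ry -1.3 s 0.3 grip 15.103319273149573 98.55809569358826 dq 0.0016175145714545447
```

Emit:
move_arm --increments "0 -.0014 -.0003 -.002 0 0 0;0 -.0028 -.0006 -.004 0 0 0;0 -.0042 -.0009 -.006 0 0 0;0 -.0056 -.0012 -.008 0 0 0;0 -.007 -.0015 -.0102 0 0 0;0 -.0084 -.0018 -.0123 0 0 0;0 -.0091 -.0019 -.0133 0 0 0;0 -.0091 -.0019 -.0133 0 0 0;0 -.0091 -.0019 -.0133 0 0 0;0 -.0091 -.0019 -.0133 0 0 0"

```text
time: 9.0
eef_pos: [582.2, 60.8, 210.9]
tcp_rot: [[-0.034, 0.827, -0.561], [0.992, -0.04, -0.119], [-0.121, -0.561, -0.819]]
ft_force: [0.3, -0.6, -0.9]
grip_width: 14.8
finger_force: 98.6
```

```bash
python3 chk.py; python3 -c "
from h import *
img,w=save('wrist','w3')
cv2.imwrite('pics/c4.png',cv2.resize(img[150:260,210:350,::-1],None,fx=4,fy=4,interpolation=cv2.INTER_CUBIC))"
```

```text
t 9.0 tcp [582.2  60.8 210.9] z [-0.561 -0.119 -0.819] tip depth 4.9 off ry -0.3 off s 0.1 s3 [ 0.801  0.17  -0.574] ry [ 0.208 -0.978  0.   ]
F along d 0.7 ry 0.7 s 0.6 grip 14.789392815527771 98.5585105419159 dq 0.002262819737750943
```

View pics/c4.png

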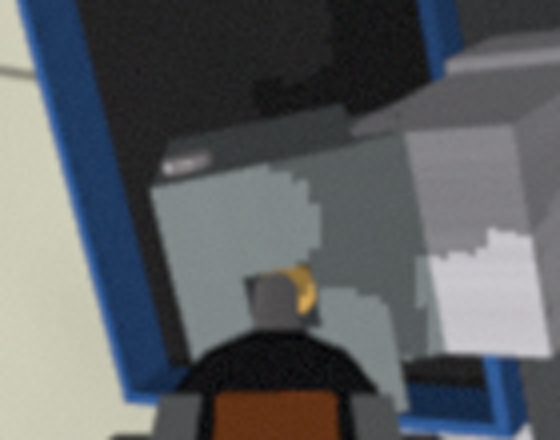

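The shank tip (crop 270,295) is in the bore but about 1.5 mm toward its left wall; brass shows on the right at (303,290). Correct that, then push.

Emit:
move_arm --increments "0 .0013 .0003 -.0009 0 0 0;0 -.0005 -.0001 -.0036 0 0 0;0 -.0024 -.0005 -.0062 0 0 0;0 -.0042 -.0009 -.0089 0 0 0;0 -.006 -.0013 -.0115 0 0 0;0 -.0078 -.0017 -.0142 0 0 0;0 -.0097 -.002 -.0169 0 0 0;0 -.0115 -.0024 -.0195 0 0 0;0 -.0133 -.0028 -.0222 0 0 0;0 -.0151 -.0032 -.0248 0 0 0" --squeeze 120

```text
time: 10.3
eef_pos: [572.5, 58.4, 193.9]
tcp_rot: [[-0.033, 0.831, -0.556], [0.992, -0.04, -0.119], [-0.121, -0.555, -0.823]]
ft_force: [5.0, 1.7, 9.8]
grip_width: 14.4
finger_force: 118.3
```

```bash
python3 chk.py
```

```text
t 10.3 tcp [572.5  58.4 193.9] z [-0.556 -0.119 -0.823] tip depth 24.5 off ry 0.3 off s 2.4 s3 [ 0.801  0.17  -0.574] ry [ 0.208 -0.978  0.   ]
F along d -11.1 ry -0.6 s -1.4 grip 14.412657702175249 118.2796847820282 dq 0.05439189949504491
```

Emit:
move_arm --increments "0 -.0014 -.0003 -.0013 0 0 0;0 -.0028 -.0006 -.0033 0 0 0;0 -.0042 -.0009 -.0054 0 0 0;0 -.0054 -.0011 -.0068 0 0 0;0 -.0054 -.0011 -.0068 0 0 0;0 -.0054 -.0011 -.0068 0 0 0;0 -.0054 -.0011 -.0068 0 0 0;0 -.0054 -.0011 -.0068 0 0 0;0 -.0054 -.0011 -.0068 0 0 0;0 -.0054 -.0011 -.0068 0 0 0"

```text
time: 11.55
eef_pos: [568.7, 57.4, 186.6]
tcp_rot: [[-0.033, 0.832, -0.554], [0.992, -0.04, -0.119], [-0.121, -0.554, -0.824]]
ft_force: [6.8, 1.6, 4.6]
grip_width: 14.7
finger_force: 118.8
```

```bash
python3 chk.py; python3 -c "
from h import *
img,w=save('side','s3')
b,_=save('wrist','w4')
A=cv2.resize(img[180:300,240:370,::-1],(390,360),interpolation=cv2.INTER_CUBIC);B=cv2.resize(b[60:240,180:375,::-1],(390,360))
cv2.imwrite('pics/c5.png',np.hstack([A,B]))"
```

```text
t 11.55 tcp [568.7  57.4 186.6] z [-0.554 -0.119 -0.824] tip depth 32.7 off ry 0.4 off s 3.5 s3 [ 0.801  0.17  -0.574] ry [ 0.208 -0.978  0.   ]
F along d -7.8 ry -0.1 s 3.1 grip 14.73647757415243 118.78813862800598 dq 0.0018191549254493143
```

View pics/c5.png

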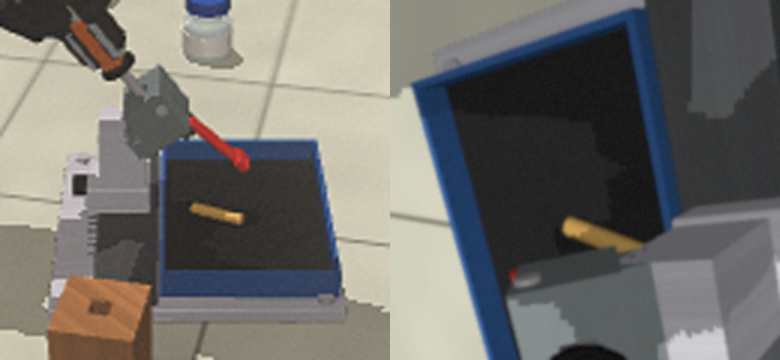

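The pin lies in the tray (left 217,213). Withdraw along the bore.

Emit:
move_arm --increments "0 .0035 .0007 .0051 0 0 0;0 .007 .0015 .0102 0 0 0;0 .0105 .0022 .0154 0 0 0;0 .0158 .0034 .023 0 0 0;0 .0211 .0045 .0307 0 0 0;0 .0281 .006 .041 0 0 0;0 .0421 .009 .0614 0 0 0;0 .0562 .0119 .0819 0 0 0;0 .0702 .0149 .1024 0 0 0;0 .0702 .0149 .1024 0 0 0"

```text
time: 12.9
eef_pos: [623.0, 69.4, 269.0]
tcp_rot: [[-0.033, 0.829, -0.559], [0.992, -0.04, -0.119], [-0.121, -0.558, -0.821]]
ft_force: [-0.2, -0.3, -0.4]
grip_width: 14.3
finger_force: 117.7
```

```bash
python3 chk.py; python3 -c "
from h import *
img,w=save('side','s4')
b,bw=save('wrist','w5')
A=cv2.resize(img[150:300,220:400,::-1],(432,360),interpolation=cv2.INTER_CUBIC);B=cv2.resize(b[170:320,190:370,::-1],(360,300))
B=cv2.copyMakeBorder(B,0,60,0,0,cv2.BORDER_CONSTANT)
cv2.imwrite('pics/c6.png',np.hstack([A,B]))"
```

```text
t 12.9 tcp [623.   69.4 269. ] z [-0.559 -0.119 -0.821] tip depth -66.7 off ry -0.1 off s 1.2 s3 [ 0.801  0.17  -0.574] ry [ 0.208 -0.978  0.   ]
F along d 0.5 ry 0.2 s 0.0 grip 14.2714574356421 117.73475289344788 dq 0.06383288549156216
```

View pics/c6.png

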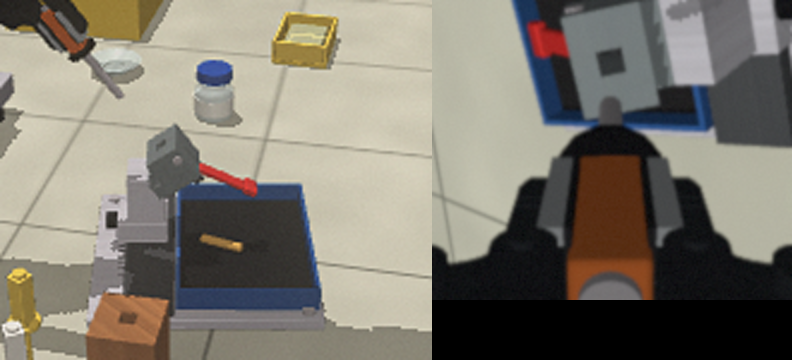

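Lever is up (245,183), bore empty at right crop (610,62), pin in tray. Return above the holder.

Emit:
move_arm --increments "0 -.1336 .2178 0 .121 -.571 0;0 -.1336 .2178 0 .121 -.571 0;0 -.1336 .2178 0 .121 -.571 0;0 -.1336 .2178 0 .121 -.571 0;0 -.1336 .2178 0 .121 -.571 0;0 -.1336 .2178 -.03 .121 -.571 0;0 -.1336 .2178 -.0693 .121 -.571 0;0 -.1336 .2178 -.0693 .121 -.571 0;0 -.1336 .2178 -.0693 .121 -.571 0;0 -.1336 .2178 -.0693 .121 -.571 0"

```text
time: 14.25
eef_pos: [516.2, 243.4, 213.1]
tcp_rot: [[0.004, 1.0, 0.002], [1.0, -0.004, 0.0], [0.0, 0.002, -1.0]]
ft_force: [0.2, -0.6, -1.5]
grip_width: 14.5
finger_force: 117.8
```

Run:
```python
from h import *
s=read_state();T=s["tcp_rot"];print(s["time"],s["eef_pos"].round(1),T.round(4).tolist(),s["ft_force"].round(1),abs(s["dq"]).max())
tip=s["eef_pos"]+T[:,2]*97.8;print("tip",tip.round(1))
img,w=save('wrist','w6');i2,w2=save('side','s6')
z=np.load("w6.npz")
for X in(tip,[514.9,243.3,74.6]):
    q=z["K"]@(z["R"]@np.array(X)+z["t"]);print((q[:2]/q[2]).round(1))
zs=np.load("s6.npz")
for X in(tip,[514.9,243.3,74.6]):
    q=zs["K"]@(zs["R"]@np.array(X)+zs["t"]);print("side",(q[:2]/q[2]).round(1))
A=cv2.resize(img[140:260,200:360,::-1],(480,360),interpolation=cv2.INTER_CUBIC);B=cv2.resize(i2[210:330,220:320,::-1],(300,360),interpolation=cv2.INTER_CUBIC)
cv2.imwrite('pics/c7.png',np.hstack([A,B]))
```

```text
14.25 [516.2 243.4 213.1] [[0.0041, 1.0, 0.0022], [1.0, -0.0041, 0.0005], [0.0005, 0.0022, -1.0]] [ 0.2 -0.6 -1.5] 0.007913094633380734
tip [516.5 243.4 115.3]
[280.3 221.5]
[278.1 206.6]
side [272.4 267.2]
side [273.8 282.6]
```

View pics/c7.png

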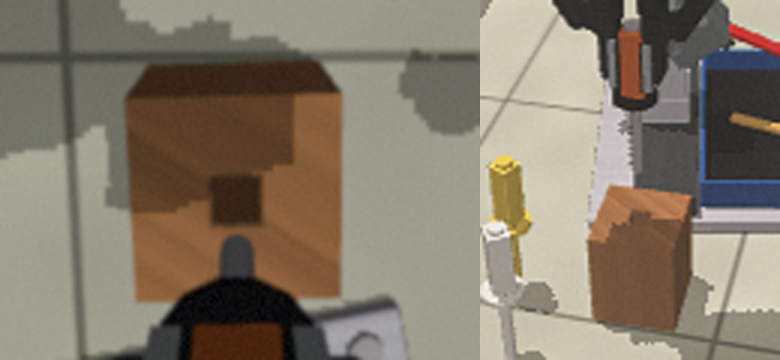

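Tip (236,238) sits in line with the hole (236,200) laterally; projected offsets are under 1 mm. Lower.

Emit:
move_arm --increments "0 -.0006 0 -.025 0 0 0;0 -.0006 0 -.04 0 0 0;0 -.0006 0 -.05 0 0 0;0 -.0006 0 -.065 0 0 0;0 -.0006 0 -.085 0 0 0;0 -.0006 0 -.105 0 0 0;0 -.0006 0 -.116 0 0 0;0 -.0006 0 -.122 0 0 0;0 -.0006 0 -.122 0 0 0;0 -.0006 0 -.122 0 0 0"

```text
time: 15.6
eef_pos: [514.9, 243.6, 114.8]
tcp_rot: [[0.003, 1.0, 0.001], [1.0, -0.003, 0.0], [0.0, 0.001, -1.0]]
ft_force: [-0.6, -0.2, -1.3]
grip_width: 14.4
finger_force: 117.8
```

Emit:
move_arm --increments "0 0 0 -.0008 0 0 0;0 0 0 -.0016 0 0 0;0 0 0 -.0024 0 0 0;0 0 0 -.003 0 0 0;0 0 0 -.0036 0 0 0;0 0 0 -.0036 0 0 0;0 0 0 -.0036 0 0 0;0 0 0 -.0036 0 0 0;0 0 0 -.0036 0 0 0;0 0 0 -.0036 0 0 0"

```text
time: 16.85
eef_pos: [514.6, 243.6, 112.5]
tcp_rot: [[0.003, 1.0, 0.0], [1.0, -0.003, 0.0], [0.0, 0.0, -1.0]]
ft_force: [-0.8, -0.8, 5.7]
grip_width: 14.4
finger_force: 118.8
```

Contact (guard seated, same height as at pickup). Release gently, then rise.

Emit:
move_arm --increments ".3 0 0 .001 0 0 0;.5 0 0 .001 0 0 0;1 0 0 .001 0 0 0;1 0 0 .001 0 0 0;1 0 0 .001 0 0 0;1 0 0 .001 0 0 0;1 0 0 .001 0 0 0;1 0 0 .03 0 0 0;1 0 0 .1 0 0 0;1 0 0 .17 0 0 0"

```text
time: 18.1
eef_pos: [514.1, 243.4, 248.5]
tcp_rot: [[0.004, 1.0, -0.002], [1.0, -0.004, -0.0], [-0.0, -0.002, -1.0]]
ft_force: [1.5, -0.8, -0.3]
grip_width: 85.3
finger_force: 0.0
```

Emit:
move_arm --increments "1 0 0 .06 0 0 0;1 0 0 .1 0 0 0;1 0 0 .1 0 0 0;1 0 0 .1 0 0 0;1 0 0 .1 0 0 0;1 0 0 .1 0 0 0;1 0 0 .1 0 0 0;1 0 0 .1 0 0 0;1 0 0 .1 0 0 0;1 0 0 .1 0 0 0"

```text
time: 19.35
eef_pos: [514.5, 243.5, 327.6]
tcp_rot: [[0.003, 1.0, 0.0], [1.0, -0.003, 0.0], [0.0, 0.0, -1.0]]
ft_force: [0.3, 0.1, 0.1]
grip_width: 85.3
finger_force: 0.0
```

Run:
```python
from h import *
s=read_state();print(s["time"],s["eef_pos"].round(1),s["ft_force"].round(1),s["grip_width"])
img,w=save('wrist','w7');i2,w2=save('side','s7')
m=np.all((w>[480,200,100])&(w<[560,280,150]),-1);print(np.percentile(w[m][:,2],95),w[m].mean(0))
A=cv2.resize(img[100:310,140:420,::-1],(480,360));B=cv2.resize(i2[200:330,210:360,::-1],(312,270),interpolation=cv2.INTER_CUBIC);B=cv2.copyMakeBorder(B,0,90,0,0,cv2.BORDER_CONSTANT)
cv2.imwrite('pics/c8.png',np.hstack([A,B]))
```

```text
19.35 [514.5 243.5 327.6] [0.3 0.1 0.1] 85.33602241538078
133.51259008650052 [513.20680881 245.6031092  127.01312396]
```

View pics/c8.png

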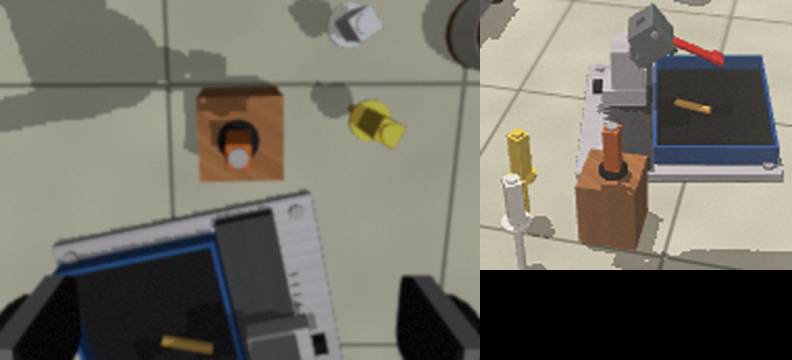

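The punch stands seated in its holder (238,145; top at 133.5 mm, as it was before pickup), the pin is in the tray, the lever is up and the gripper is clear.

```bash
python3 -c "
from station import ctrl
print(ctrl.sign_off())"
```

```text
the job is handed in; nothing more can be done
None
```

The jammed pin is out and in the blue tray, the red lever sprang open, and the punch is back upright in its holder and released; the jar, bottle and dish were not touched, and I handed the job in at about 19 s of the 64 s limit.

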